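# Feel which solder reel is full and show it to the code reader

### The job

Two solder reels that look the same stand in the tray, but one is short-wound over a hollow core and so lighter. Lift the left reel clear of the tray and feel its weight, set it back in its nest and let go, then lift the right one likewise; then show only the heavier reel to the code reader: hold it upright over the middle of the reader's window, about 6 cm above the glass and touching nothing else, while the lighter one stands in its nest. Finish while holding it there, and do not disturb the bottle, the tape roll or the pliers.

Things in the scene. Friction and masses are not known exactly. Their poses are not given: they have to be found in the camera images.
- reel_a_center (a point): The centre of one of two like solder reels: two blue flanges, bright wire, 58 mm in diameter, 40 mm high, axis (z) upright; half-way up, 20 mm above its underside. It starts in either nest. Grip it across the diameter from above, in any direction, fingertips kept above the tray. Each weighs 0.23 to 0.65 kg, one at least 0.14 kg more than the other
- reel_b_center (a point): The centre of the second of the two reels, alike in all but weight: 58 mm in diameter, 40 mm high, axis upright; the point lies half-way up, 20 mm above its underside; z is the reel's axis. The names do not tell which is heavier
- reel_a: The same reel as reel_a_center; origin on its underside 6 mm off its axis, z up along the axis
- reel_b: The same reel as reel_b_center; origin on its underside 6 mm off its axis, z up along the axis
- reel_tray: Flat grey plastic tray, fixed to the bench, 96 x 226 mm and 8 mm high, its origin at the centre of its underside; along its length (its y axis, to the robot's left, turned at most 0.45 rad) it has two round nests 70 mm wide and 5 mm deep, 130 mm from centre to centre
- nest_left (a point): The centre of the floor of the tray's left nest (toward +y), 3 mm above the bench; a seated reel's centre is 20 mm above it
- nest_right (a point): The centre of the floor of the tray's right nest (toward -y), 3 mm above the bench; a seated reel's centre is 20 mm above it
- code_reader: Desk-top code reader, a low black housing fixed to the bench, 100 x 120 mm and 32 mm high over its bezel, its origin at the centre of its underside; it stands to the right of the tray
- reader_window (a point): The centre of the reader's upward-looking glass window (60 x 76 mm), 29 mm above the bench; z up
- bottle: Small upright flux bottle, 18 x 28 mm and 94 mm high, behind the tray and reader. A bystander, loose; leave it alone. The origin is the centre of its underside
- tape: Roll of tape lying flat, 66 mm in diameter, 15 mm high, behind the reader. A bystander, loose; leave it alone. The origin is the centre of its underside
- pliers: Long-nose pliers lying flat, 52 x 114 mm, 10 mm high, to the left of the tray. A bystander, loose; leave it alone. The origin is the centre of its underside
Not all that is in view belongs to the job. Leave any yellow look-alike of the reel_b alone.

How it is judged:
By the outcome, as a careful person would: the job done as asked, in the order asked, and still so for the second after the job is handed in, while the arm keeps its last pose, push and grip.
It also fails if it takes over 64 s, if anything falls off the work surface, if the arm or the gripper's body presses on something with over 40 N, if the wrist force passes 120 N, or if a joint passes its speed limit or range.

### The arm

A 6-joint arm with a two-finger parallel gripper is mounted at the origin on a cart in front of the work surface, level with it; the furniture and walls round the work are solid. World frame = base frame: x ahead of the robot, y to its left, z up, the work surface at z = 0. Lengths are in m, angles in rad, forces in N, time in s.
With the tool pointing down it reaches from about 0.325 to 0.775 m from the base axis. Payload 9.3 kg.
Tool frame: the origin (TCP) lies at the very end of the fingers, on their centre line; the grasp point (between the pads) lies 19 mm behind it (hold_point_z is the distance from the TCP to the grasp point, in m); z points along the fingers, y is the line along which they close (so a half turn about z gives the same grasp; the last joint's range is limited). The gripper opens to 85 mm and grips with 20 to 120 N. Pads are 22 mm wide; open, the fingers measure 114 mm over their backs; the gripper's body (76 mm by 85 mm) begins 54 mm behind the grasp point. The pads swing forward as they close: fully open they stand 13 mm farther back than shut.
Start: joints at [-1.28, 0.259, 0.021, 1.334, 0, 1.418], TCP at [0.236, -0.497, 0.231] pointing down, gripper open.
Joint ranges: [-3.04, 3.04], [-0.91, 1.82], [-1.04, 1.36], [-1.92, 1.95], [-1.52, 1.45], [-3.14, 3.14]. Speed limits (rad/s): [2.22, 2.22, 2.79, 3.14, 3.14, 3.14].

### API

Orientations are given as a 3x3 rotation matrix whose columns are the frame's x, y, z axes.
In Python, from cell import * gives the robot as it stands.
- The arm moves only by the tool move_arm, never from a script. Its argument "moves" is a list of rows, each an object of numbers: "tx", "ty", "tz": the shift along the world's x, y, z in mm; "spin": the turn about the world's z in degrees; "claw": the closure, from 0 (fully open) to 1 (shut). A call has 1 to 20 rows; each row is the pose to reach, as a shift and turn from the pose commanded when the call began; what a row does not reach only later rows make up. A row lasts 1/10 s, in which the tool goes at most 50 mm and 8.59 degrees, less where a joint would pass 70% of its speed; a pose out of reach is approached as far as the arm can. A call with a gripper value outside its range is refused whole. The fingers move at their own pace and stop on an object; "grip_force" is the grip in N (left out, the last holds). Time passes only in rows, so rows that repeat a pose let the fingers close. It gives the time, the measured TCP pose, the force, the opening and the grip force at its end, in the units of the state.
- state(): the state, without advancing time (a new reading comes with each control period).
- snapshot(name): name is "scene" or "top" or "wrist"; returns the picture (420x560x3 uint8, red, green, blue); there is no depth.
- camera_info(name): a dict with "camera_matrix" (3x3 intrinsics, pixels), "xyz" and "orientation" of the camera in the world. Camera axes: x right, y down, z forward; pixel columns grow to the right and rows downward; lengths in m; the calibration is good to about 2 mm. A picture is of the moment at which its call begins: read the wrist's pose just before it. camera_info takes no time and is no camera call; for the wrist camera it gives the pose at the moment of the call.
- hand_in(): hands the job in; it is judged then, once.
The state is a dict: "t": time; "q": joint angles; "joint_velocities": joint speeds; "joint_torque": joint torques, N m; "ee_pos": TCP position; "tool_rot": TCP orientation; "ft_force": force on the tool from outside, world axes, zero at the start; "torque": the same for the moment, N m; "finger_gap": opening from 0.0 (shut) to 1.0 (fully open); "gripper_force": force on a finger pad.
Only numpy, scipy, OpenCV 4.12 (cv2) and the standard library are available. Lean on these libraries where they do the work, as an engineer would, in place of code of your own. Each camera call takes 0.05 s, during which the arm holds its last target. There are 200 camera calls.

## Working session

There is one attempt and no reset: what is moved stays moved. The work goes in short steps, Python scripts to look and compute and a tool call to move; the robot and the scene stay as the last step left them, time stands still between calls to the robot, and variables do not carry over. Pictures are saved under pics/ and viewed, at most 10 in all, crops included, and the job is handed in when it is done.

Besides the shell and the picture viewer there is one more tool, called after "Request:" as name([rows], argument=value, ...), one row to a line, values as JSON. move_arm: Moves the arm, as the interface text tells. Its arguments: {"type":"object","properties":{"moves":{"type":"array","items":{"type":"object","properties":{"tx":{"type":"number"},"ty":{"type":"number"},"tz":{"type":"number"},"spin":{"type":"number"},"claw":{"type":"number"}}}},"grip_force":{"type":"number"}},"required":["moves"]}

```bash
mkdir -p pics
python3 - <<'E'
from cell import *
import cv2, numpy as np
s=state(); print({k:np.round(s[k],3).tolist() for k in s})
for n in ("scene","top"):
    im=snapshot(n); cv2.imwrite(f"pics/{n}1.png",im[:,:,::-1]); c=camera_info(n); print(n,{k:np.round(c[k],3).tolist() for k in c})
E
```

```text
{'t': 0.0, 'q': [-1.28, 0.259, 0.021, 1.334, -0.0, 1.418], 'joint_velocities': [-0.001, 0.001, 0.0, -0.001, 0.001, 0.0], 'joint_torque': [0.0, -55.564, 34.453, 0.014, -0.0, -0.0], 'ee_pos': [0.236, -0.496, 0.231], 'tool_rot': [[0.903, 0.429, -0.0], [0.429, -0.903, 0.001], [0.0, -0.001, -1.0]], 'ft_force': [0.325, 0.428, -0.032], 'torque': [0.032, 0.009, -0.006], 'gripper_force': 0.0, 'finger_gap': 1.0}
scene {'camera_matrix': [[423.811, 0.0, 278.268], [0.0, 423.811, 212.039], [0.0, 0.0, 1.0]], 'xyz': [-0.266, 0.59, 0.504], 'orientation': [[-0.499, -0.364, 0.786], [-0.866, 0.21, -0.453], [-0.0, -0.907, -0.42]]}
top {'camera_matrix': [[391.527, 0.0, 276.541], [0.0, 391.527, 203.817], [0.0, 0.0, 1.0]], 'xyz': [0.488, 0.111, 0.993], 'orientation': [[-0.009, -0.997, 0.074], [-0.999, 0.006, -0.032], [0.032, -0.074, -0.997]]}
```

View pics/scene1.png

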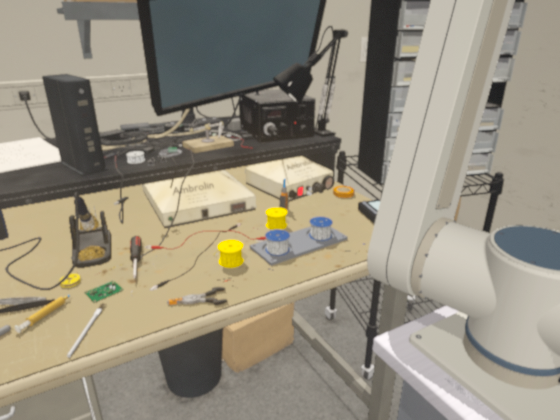

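View pics/top1.png

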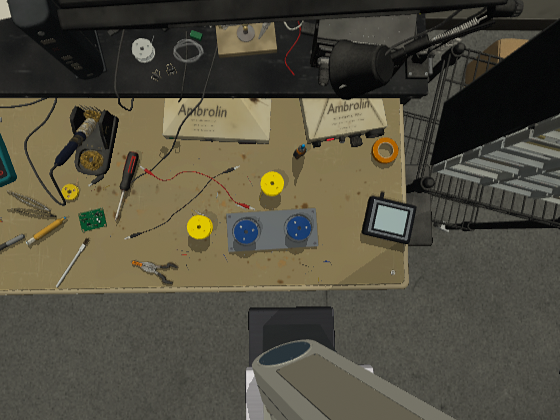

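The top view shows the blue reels at about (245,231) and (299,228) in the tray, and the reader window at (389,219). Yellow look-alikes are at (200,227) and (272,183), the bottle at (299,151), the tape at (385,151) and the pliers at (155,268). Next I measure from the top and scene views.

```bash
cat > h.py <<'E'
import cv2, numpy as np
from cell import *
def ray(c,uv):
    K,R,p=[np.array(c[k]) for k in("camera_matrix","orientation","xyz")]
    d=R@np.linalg.solve(K,[uv[0],uv[1],1]); return p,d/np.linalg.norm(d)
def onz(c,uv,z):
    p,d=ray(c,uv); return p+d*(z-p[2])/d[2]
def cross(c1,u1,c2,u2):
    (p,d),(q,e)=ray(c1,u1),ray(c2,u2)
    a=np.linalg.lstsq(np.c_[d,-e],q-p,rcond=None)[0]
    A,B=p+a[0]*d,q+a[1]*e; return (A+B)/2,np.linalg.norm(A-B)
def blobs(m,amin):
    m=cv2.morphologyEx(m.astype(np.uint8)*255,cv2.MORPH_CLOSE,np.ones((5,5)))
    cs=[k for k in cv2.findContours(m,cv2.RETR_EXTERNAL,cv2.CHAIN_APPROX_NONE)[0] if cv2.contourArea(k)>amin]
    return sorted(cs,key=cv2.contourArea,reverse=True)
def blue(im):
    h=cv2.cvtColor(im,cv2.COLOR_RGB2HSV); return (h[...,0]>100)&(h[...,0]<130)&(h[...,1]>110)&(h[...,2]>50)
def show(c,k,z):
    (u,v),(w,h),a=cv2.fitEllipse(k); return (u,v),(w,h),onz(c,(u,v),z)
E
python3 - <<'E'
from h import *
np.set_printoptions(precision=4,suppress=True)
T,S=camera_info("top"),camera_info("scene")
t=cv2.imread("pics/top1.png")[...,::-1].copy(); s=cv2.imread("pics/scene1.png")[...,::-1].copy()
def roi(m,x0,y0,x1,y1):
    o=np.zeros_like(m); o[y0:y1,x0:x1]=m[y0:y1,x0:x1]; return o
tb=[k for k in blobs(roi(blue(t),220,200,325,260),200)]
for k in tb: print("top",show(T,k,.043))
for k in blobs(roi(blue(s),255,210,345,265),30): print("scene",show(S,k,.043),cv2.boundingRect(k))
h=cv2.cvtColor(t,cv2.COLOR_RGB2HSV)
g=roi((h[...,2]>150)&(h[...,1]<60),365,195,415,245)
k=blobs(g,200)[0]; r=cv2.minAreaRect(k); print("win",r,onz(T,r[0],.029),[onz(T,p,.029)[:2] for p in cv2.boxPoints(r)])
for n,uv,z in(("bottle",(299,151),.08),("tape",(385,151),.015),("yel1",(272,183),.04),("yel2",(200,227),.04),("pl",(155,268),.01)): print(n,onz(T,uv,z))
print(h[218:250:6,270],h[245,228:318:15])
E
```

```text
top ((298.418212890625, 227.58126831054688), (22.860942840576172, 23.35980987548828), array([0.5   , 0.0276, 0.043 ]))
top ((245.57699584960938, 231.42311096191406), (22.56707191467285, 23.00969886779785), array([0.4918, 0.1557, 0.043 ]))
scene ((277.33013916015625, 235.11734008789062), (8.214917182922363, 20.94691276550293), array([0.4881, 0.1582, 0.043 ])) (267, 231, 22, 9)
scene ((320.5270080566406, 221.63015747070312), (7.220863342285156, 18.769432067871094), array([0.4962, 0.0305, 0.043 ])) (311, 218, 20, 8)
win ((390.4344177246094, 219.27867126464844), (29.832372665405273, 23.362010955810547), 13.240520477294922) [ 0.5189 -0.2031  0.029 ] [array([ 0.4995, -0.1595]), array([ 0.5559, -0.1744]), array([ 0.5384, -0.247 ]), array([ 0.482 , -0.2317])]
bottle [0.6805 0.0272 0.08  ]
tape [ 0.6937 -0.199   0.015 ]
yel1 [0.6096 0.0909 0.04  ]
yel2 [0.5034 0.2657 0.04  ]
pl [0.4039 0.3803 0.01  ]
[[ 78  12 108]
 [ 90  12 107]
 [ 95  14 108]
 [ 90  12 107]
 [ 84  12 108]
 [ 99  16 110]] [[ 95  14 109]
 [ 70  13  59]
 [ 90  10 107]
 [ 96  12 107]
 [ 83  14  74]
 [ 83  14  74]]
```

Request:
move_arm([
  {"tx": 15,"ty": 30,"tz": 0,"spin": 6},
  {"tx": 35,"ty": 70,"tz": 0,"spin": 14},
  {"tx": 200,"ty": 380,"tz": 0,"spin": 65},
  {"tx": 200,"ty": 380,"tz": 0,"spin": 65},
  {"tx": 200,"ty": 380,"tz": 0,"spin": 65},
  {"tx": 200,"ty": 380,"tz": 0,"spin": 65},
  {"tx": 200,"ty": 380,"tz": 0,"spin": 65},
  {"tx": 200,"ty": 380,"tz": 0,"spin": 65},
  {"tx": 200,"ty": 380,"tz": 0,"spin": 65},
  {"tx": 200,"ty": 380,"tz": 0,"spin": 65},
  {"tx": 200,"ty": 380,"tz": 0,"spin": 65},
])

```text
invalid input at $.moves[0]: expected keys tx, ty, tz, spin, claw
```

Run:
```python
from h import *
import pickle
c=camera_info("wrist"); w=snapshot("wrist"); cv2.imwrite("pics/w1.png",w[:,:,::-1])
s=state(); pickle.dump(c,open("w1.pkl","wb"))
print(s["t"],s["ee_pos"],s["q"],np.round(s["tool_rot"],3)); print({k:np.round(c[k],3).tolist() for k in c})
```

```text
0.15 [ 0.2360985  -0.49654093  0.23080275] [-1.27960259e+00  2.59082698e-01  2.09576757e-02  1.33366133e+00
  1.46450135e-05  1.41819075e+00] [[ 0.903  0.429 -0.   ]
 [ 0.429 -0.903  0.001]
 [ 0.    -0.001 -1.   ]]
{'camera_matrix': [[340.288, 0.0, 279.928], [0.0, 340.288, 205.503], [0.0, 0.0, 1.0]], 'xyz': [0.296, -0.468, 0.373], 'orientation': [[0.429, -0.872, -0.236], [-0.903, -0.415, -0.111], [-0.001, 0.26, -0.965]]}
```

View pics/w1.png

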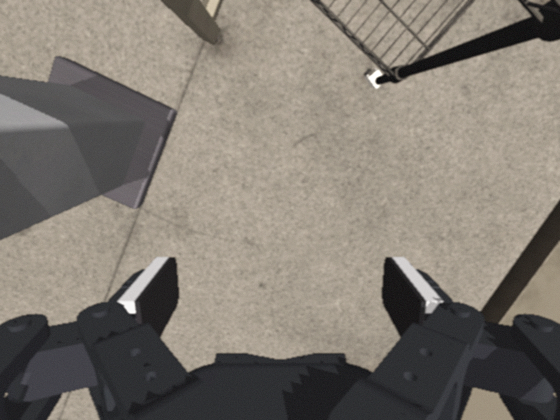

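The move was refused because every row needs the claw key, so the arm hasn't moved. The wrist picture shows only floor, with the open fingertips near (150,280) and (410,280).

Request:
move_arm([
  {"tx": 15,"ty": 30,"tz": 0,"spin": 6,"claw": 0},
  {"tx": 35,"ty": 70,"tz": 0,"spin": 14,"claw": 0},
  {"tx": 200,"ty": 380,"tz": 0,"spin": 65,"claw": 0},
  {"tx": 200,"ty": 380,"tz": 0,"spin": 65,"claw": 0},
  {"tx": 200,"ty": 380,"tz": 0,"spin": 65,"claw": 0},
  {"tx": 200,"ty": 380,"tz": 0,"spin": 65,"claw": 0},
  {"tx": 200,"ty": 380,"tz": 0,"spin": 65,"claw": 0},
  {"tx": 200,"ty": 380,"tz": 0,"spin": 65,"claw": 0},
  {"tx": 200,"ty": 380,"tz": 0,"spin": 65,"claw": 0},
  {"tx": 200,"ty": 380,"tz": 0,"spin": 65,"claw": 0},
  {"tx": 200,"ty": 380,"tz": 0,"spin": 65,"claw": 0},
])

```text
t: 1.25
ee_pos: [0.4364, -0.1155, 0.2311]
tool_rot: [[-0.011, 1.0, -0.0], [1.0, 0.011, -0.0], [-0.0, -0.0, -1.0]]
ft_force: [-0.5, -1.1, 0.0]
finger_gap: 1.003
gripper_force: 0.0
```

Run:
```python
from h import *
import pickle
c=camera_info("wrist"); w=snapshot("wrist"); cv2.imwrite("pics/w2.png",w[:,:,::-1])
s=state(); pickle.dump(c,open("w2.pkl","wb"))
print(s["t"],s["ee_pos"],s["q"],np.round(s["tool_rot"],3)); print(np.round(c["xyz"],3))
for k in blobs(blue(w),300): print(show(c,k,.043))
```

```text
1.3 [ 0.43607346 -0.11661194  0.23112864] [-4.47342257e-01  9.05233707e-02 -1.90378526e-01  1.29023594e+00
 -3.55102894e-04  1.11477584e+00] [[-0.009  1.    -0.   ]
 [ 1.     0.009 -0.   ]
 [-0.    -0.    -1.   ]]
[ 0.436 -0.05   0.373]
((350.3382263183594, 30.41474723815918), (63.10414505004883, 74.46807861328125), array([0.49714044, 0.021878  , 0.043     ]))
```

View pics/w2.png

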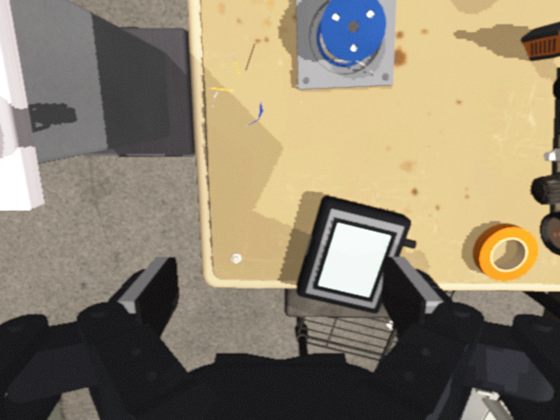

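Wrist view: the right reel's top is at (350,30), the reader window is centred near (354,260), and the tape is at (506,253). I move to a second wrist place near the left reel.

Request:
move_arm([
  {"tx": 8,"ty": 30,"tz": -4,"spin": 0,"claw": 0},
  {"tx": 54,"ty": 226,"tz": -30,"spin": 0,"claw": 0},
  {"tx": 54,"ty": 226,"tz": -30,"spin": 0,"claw": 0},
  {"tx": 54,"ty": 226,"tz": -30,"spin": 0,"claw": 0},
  {"tx": 54,"ty": 226,"tz": -30,"spin": 0,"claw": 0},
  {"tx": 54,"ty": 226,"tz": -30,"spin": 0,"claw": 0},
  {"tx": 54,"ty": 226,"tz": -30,"spin": 0,"claw": 0},
])

```text
t: 2.0
ee_pos: [0.4902, 0.1087, 0.2008]
tool_rot: [[-0.008, 1.0, -0.001], [1.0, 0.008, -0.0], [-0.0, -0.001, -1.0]]
ft_force: [0.2, -0.1, -0.0]
finger_gap: 0.998
gripper_force: 0.0
```

Run:
```python
from h import *
import pickle
np.set_printoptions(precision=4,suppress=True)
c=camera_info("wrist"); w=snapshot("wrist"); cv2.imwrite("pics/w3.png",w[:,:,::-1])
s=state(); pickle.dump(c,open("w3.pkl","wb"))
T,S=camera_info("top"),camera_info("scene"); sc=snapshot("scene"); cv2.imwrite("pics/scene3.png",sc[:,:,::-1])
print(s["t"],s["ee_pos"],s["q"],np.round(s["tool_rot"],3)); print(np.round(c["xyz"],3))
top={"R":(298.42,227.58),"L":(245.58,231.42)}
for k in blobs(blue(w),300):
    e=show(c,k,.043); print(e)
    n="L" if e[2][1]>.09 else "R"; print(n,"top x wrist",cross(T,top[n],c,e[0]))
c2=pickle.load(open("w2.pkl","rb")); w2=cv2.imread("pics/w2.png")[...,::-1]
h=cv2.cvtColor(w2.copy(),cv2.COLOR_RGB2HSV); m=np.zeros(h.shape[:2],bool); m[190:310,300:420]=((h[...,2]>170)&(h[...,1]<60))[190:310,300:420]
k=blobs(m,500)[0]; r=cv2.minAreaRect(k); print("win",r,onz(c2,r[0],.029),[onz(c2,p,.029)[:2] for p in cv2.boxPoints(r)],cross(T,(390.43,219.28),c2,r[0]))
a=cv2.approxPolyDP(k,6,True)[:,0]; print(a.tolist(),[onz(c2,p,.029)[:2] for p in a])
```

```text
2.05 [0.4902 0.1079 0.2011] [ 0.0495  0.1886 -0.1491  1.2338 -0.0005  1.6141] [[-0.006  1.    -0.001]
 [ 1.     0.006 -0.   ]
 [-0.    -0.001 -1.   ]]
[0.49  0.174 0.343]
((281.6106262207031, 135.96408081054688), (65.31175994873047, 66.15512084960938), array([0.4913, 0.1557, 0.043 ]))
L top x wrist (array([0.4916, 0.1557, 0.0427]), np.float64(0.0004591442649438191))
((288.40863037109375, 266.18536376953125), (58.15427780151367, 67.1133804321289), array([0.499 , 0.0331, 0.043 ]))
R top x wrist (array([0.4998, 0.0264, 0.0287]), np.float64(0.0007907440011748827))
win ((354.142333984375, 260.04449462890625), (55.30018615722656, 68.72256469726562), 17.35402488708496) [ 0.5187 -0.2037  0.029 ] [array([ 0.4798, -0.2339]), array([ 0.4984, -0.1568]), array([ 0.5561, -0.1747]), array([ 0.5405, -0.2538])] (array([ 0.5187, -0.2032,  0.0296]), np.float64(0.0005540851730250554))
[[337, 223], [318, 284], [368, 296], [390, 236]] [array([ 0.4976, -0.1613]), array([ 0.4803, -0.2331]), array([ 0.5374, -0.2474]), array([ 0.5553, -0.1753])]
```

View pics/w3.png

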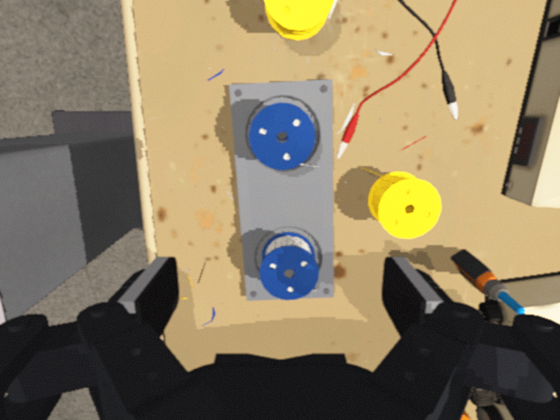

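The left reel's top is at (0.4914, 0.1557, 0.0427), which matches the expected 0.043. The window is at (0.5187, -0.2033, 0.0296), against an expected 0.029. In the wrist view the left reel is at (282,136), the right at (288,272), and the yellow ones at (298,15) and (410,208), clear of the fingers, which close along x. I descend on the left reel.

Request:
move_arm([
  {"tx": 1,"ty": 20,"tz": -20,"spin": 0,"claw": 0},
  {"tx": 1,"ty": 47,"tz": -60,"spin": 0,"claw": 0},
  {"tx": 1,"ty": 47,"tz": -105,"spin": 0,"claw": 0},
  {"tx": 1,"ty": 47,"tz": -135,"spin": 0,"claw": 0},
  {"tx": 1,"ty": 47,"tz": -160,"spin": 0,"claw": 0},
  {"tx": 1,"ty": 47,"tz": -180,"spin": 0,"claw": 0},
  {"tx": 1,"ty": 47,"tz": -190,"spin": 0,"claw": 0},
  {"tx": 1,"ty": 47,"tz": -193,"spin": 0,"claw": 0},
  {"tx": 1,"ty": 47,"tz": -193,"spin": 0,"claw": 0},
])

```text
t: 3.0
ee_pos: [0.4916, 0.1554, 0.0087]
tool_rot: [[-0.006, 1.0, 0.0], [1.0, 0.006, 0.0], [-0.0, 0.0, -1.0]]
ft_force: [-0.3, -0.2, 0.0]
finger_gap: 0.999
gripper_force: 0.0
```

Request:
move_arm([
  {"tx": 0,"ty": 0,"tz": 0,"spin": 0,"claw": 0.2},
  {"tx": 0,"ty": 0,"tz": 0,"spin": 0,"claw": 0.3},
  {"tx": 0,"ty": 0,"tz": 0,"spin": 0,"claw": 0.6},
  {"tx": 0,"ty": 0,"tz": 0,"spin": 0,"claw": 0.6},
  {"tx": 0,"ty": 0,"tz": 0,"spin": 0,"claw": 0.6},
  {"tx": 0,"ty": 0,"tz": 0,"spin": 0,"claw": 0.6},
  {"tx": 0,"ty": 0,"tz": 0,"spin": 0,"claw": 0.6},
], grip_force=40)

```text
t: 3.7
ee_pos: [0.4917, 0.1563, 0.0094]
tool_rot: [[-0.008, 1.0, 0.002], [1.0, 0.008, -0.0], [-0.0, 0.002, -1.0]]
ft_force: [-1.5, -2.0, 7.0]
finger_gap: 0.669
gripper_force: 41.6
```

Request:
move_arm([
  {"tx": 0,"ty": 0,"tz": 5,"spin": 0,"claw": 0.6},
  {"tx": 0,"ty": 0,"tz": 15,"spin": 0,"claw": 0.6},
  {"tx": 0,"ty": 0,"tz": 30,"spin": 0,"claw": 0.6},
  {"tx": 0,"ty": 0,"tz": 50,"spin": 0,"claw": 0.6},
  {"tx": 0,"ty": 0,"tz": 60,"spin": 0,"claw": 0.6},
  {"tx": 0,"ty": 0,"tz": 60,"spin": 0,"claw": 0.6},
  {"tx": 0,"ty": 0,"tz": 60,"spin": 0,"claw": 0.6},
  {"tx": 0,"ty": 0,"tz": 60,"spin": 0,"claw": 0.6},
  {"tx": 0,"ty": 0,"tz": 60,"spin": 0,"claw": 0.6},
  {"tx": 0,"ty": 0,"tz": 60,"spin": 0,"claw": 0.6},
  {"tx": 0,"ty": 0,"tz": 60,"spin": 0,"claw": 0.6},
  {"tx": 0,"ty": 0,"tz": 60,"spin": 0,"claw": 0.6},
])

```text
t: 4.9
ee_pos: [0.4911, 0.1562, 0.0681]
tool_rot: [[-0.007, 1.0, -0.0], [1.0, 0.007, -0.0], [-0.0, -0.0, -1.0]]
ft_force: [-0.1, -0.8, -3.0]
finger_gap: 0.668
gripper_force: 43.2
```

```bash
cat > wt.py <<'E'
from h import *
import sys
f=[]
for i in range(6):
    im=snapshot("wrist" if i else "scene"); s=state(); f.append(s["ft_force"])
    if i<2: cv2.imwrite(f"pics/{sys.argv[1]}{i}.png",im[:,:,::-1])
print(s["t"],s["ee_pos"],s["finger_gap"],np.round(f,2).tolist(),np.mean(f,0),np.round(s["joint_torque"],2))
E
python3 wt.py liftL
```

```text
5.2 [0.4911541  0.15629821 0.06829823] 0.6688300263031574 [[-0.03, -0.21, -1.84], [-0.73, 0.09, -2.87], [0.74, -0.31, -1.74], [-0.44, 0.19, -2.98], [-0.06, -0.2, -3.12], [-0.22, -0.74, -2.08]] [-0.12342021 -0.19633131 -2.43677025] [ -0.   -55.08  29.96   0.    -0.    -0.  ]
```

```bash
python3 -c "
import cv2,numpy as np
a=cv2.resize(cv2.imread('pics/liftL0.png')[180:290,200:370],(560,362)); b=cv2.imread('pics/liftL1.png')
cv2.imwrite('pics/mL.png',cv2.resize(np.hstack([a,cv2.resize(b,(483,362))]),(800,278)))"
```

```text
(no output)
```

View pics/mL.png

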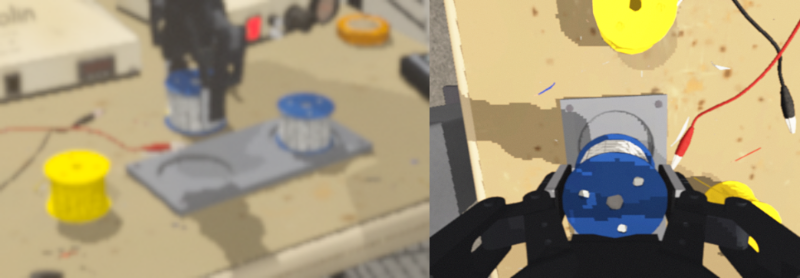

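The left reel hangs upright in the grip at about (195,100), its empty nest is visible at (190,165), and the right reel is still seated. I set the left one back.

Request:
move_arm([
  {"tx": 0,"ty": 0,"tz": -15,"spin": 0,"claw": 0.6},
  {"tx": 0,"ty": 0,"tz": -35,"spin": 0,"claw": 0.6},
  {"tx": 0,"ty": 0,"tz": -48,"spin": 0,"claw": 0.6},
  {"tx": 0,"ty": 0,"tz": -54,"spin": 0,"claw": 0.6},
  {"tx": 0,"ty": 0,"tz": -58,"spin": 0,"claw": 0.6},
  {"tx": 0,"ty": 0,"tz": -59,"spin": 0,"claw": 0.6},
  {"tx": 0,"ty": 0,"tz": -60,"spin": 0,"claw": 0.6},
  {"tx": 0,"ty": 0,"tz": -60,"spin": 0,"claw": 0.6},
  {"tx": 0,"ty": 0,"tz": -60,"spin": 0,"claw": 0.6},
])

```text
t: 6.1
ee_pos: [0.4911, 0.1563, 0.0094]
tool_rot: [[-0.007, 1.0, 0.001], [1.0, 0.007, -0.0], [-0.0, 0.001, -1.0]]
ft_force: [-4.0, -1.2, 5.9]
finger_gap: 0.67
gripper_force: 44.1
```

Request:
move_arm([
  {"tx": 0,"ty": 0,"tz": 0,"spin": 0,"claw": 0.25},
  {"tx": 0,"ty": 0,"tz": 0,"spin": 0,"claw": 0},
  {"tx": 0,"ty": 0,"tz": 0,"spin": 0,"claw": 0},
  {"tx": 0,"ty": 0,"tz": 0,"spin": 0,"claw": 0},
  {"tx": 0,"ty": 0,"tz": 0,"spin": 0,"claw": 0},
  {"tx": 0,"ty": 0,"tz": 15,"spin": 0,"claw": 0},
  {"tx": 0,"ty": 0,"tz": 45,"spin": 0,"claw": 0},
  {"tx": 0,"ty": 0,"tz": 90,"spin": 0,"claw": 0},
  {"tx": 2,"ty": -20,"tz": 130,"spin": 0,"claw": 0},
  {"tx": 4,"ty": -50,"tz": 160,"spin": 0,"claw": 0},
  {"tx": 8,"ty": -95,"tz": 172,"spin": 0,"claw": 0},
  {"tx": 8,"ty": -125,"tz": 172,"spin": 0,"claw": 0},
  {"tx": 8,"ty": -128,"tz": 172,"spin": 0,"claw": 0},
  {"tx": 8,"ty": -128,"tz": 172,"spin": 0,"claw": 0},
])

```text
t: 7.5
ee_pos: [0.4991, 0.0276, 0.1802]
tool_rot: [[-0.005, 1.0, -0.0], [1.0, 0.005, 0.0], [0.0, -0.0, -1.0]]
ft_force: [-0.5, -0.3, -0.3]
finger_gap: 0.997
gripper_force: 0.0
```

Run:
```python
from h import *
np.set_printoptions(precision=4,suppress=True)
c=camera_info("wrist"); w=snapshot("wrist"); cv2.imwrite("pics/w4.png",w[:,:,::-1]); s=state()
print(s["t"],s["ee_pos"],s["ft_force"],c["xyz"])
T=camera_info("top")
for k in blobs(blue(w),300):
    e=show(c,k,.043); print(e,cross(T,(298.42,227.58) if e[2][1]<.09 else (245.58,231.42),c,e[0]))
```

```text
7.55 [0.499  0.0284 0.1801] [ 0.8058 -0.366   0.4984] [0.4991 0.0933 0.3226]
((270.40460205078125, 32.90795135498047), (77.33316040039062, 78.8490219116211), array([0.4914, 0.1517, 0.043 ])) (array([0.4913, 0.1567, 0.0197]), np.float64(0.0011200197408733144))
((280.18048095703125, 193.5459747314453), (66.43218231201172, 70.06130981445312), array([0.4995, 0.0284, 0.043 ])) (array([0.4998, 0.0272, 0.0382]), np.float64(0.0005886537143726815))
```

View pics/w4.png

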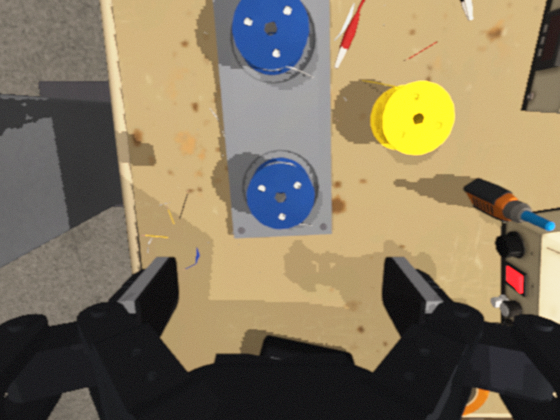

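The left reel (270,30) is back in its nest, with the rim visible around it. The right reel is at (280,193), so its position (0.4996, 0.028) lies directly below the tool. I descend, grip and lift.

Request:
move_arm([
  {"tx": 0,"ty": 0,"tz": -25,"spin": 0,"claw": 0},
  {"tx": 0,"ty": 0,"tz": -70,"spin": 0,"claw": 0},
  {"tx": 0,"ty": 0,"tz": -110,"spin": 0,"claw": 0},
  {"tx": 0,"ty": 0,"tz": -140,"spin": 0,"claw": 0},
  {"tx": 0,"ty": 0,"tz": -160,"spin": 0,"claw": 0},
  {"tx": 0,"ty": 0,"tz": -170,"spin": 0,"claw": 0},
  {"tx": 0,"ty": 0,"tz": -172,"spin": 0,"claw": 0},
  {"tx": 0,"ty": 0,"tz": -172,"spin": 0,"claw": 0},
  {"tx": 0,"ty": 0,"tz": -172,"spin": 0,"claw": 0.2},
  {"tx": 0,"ty": 0,"tz": -172,"spin": 0,"claw": 0.3},
  {"tx": 0,"ty": 0,"tz": -172,"spin": 0,"claw": 0.6},
  {"tx": 0,"ty": 0,"tz": -172,"spin": 0,"claw": 0.6},
  {"tx": 0,"ty": 0,"tz": -172,"spin": 0,"claw": 0.6},
  {"tx": 0,"ty": 0,"tz": -172,"spin": 0,"claw": 0.6},
  {"tx": 0,"ty": 0,"tz": -172,"spin": 0,"claw": 0.6},
], grip_force=40)

```text
t: 9.05
ee_pos: [0.4996, 0.0283, 0.0094]
tool_rot: [[-0.007, 1.0, 0.002], [1.0, 0.007, 0.0], [0.0, 0.002, -1.0]]
ft_force: [-2.8, 0.8, 6.9]
finger_gap: 0.668
gripper_force: 41.7
```

Request:
move_arm([
  {"tx": 0,"ty": 0,"tz": 5,"spin": 0,"claw": 0.6},
  {"tx": 0,"ty": 0,"tz": 15,"spin": 0,"claw": 0.6},
  {"tx": 0,"ty": 0,"tz": 30,"spin": 0,"claw": 0.6},
  {"tx": 0,"ty": 0,"tz": 50,"spin": 0,"claw": 0.6},
  {"tx": 0,"ty": 0,"tz": 60,"spin": 0,"claw": 0.6},
  {"tx": 0,"ty": 0,"tz": 60,"spin": 0,"claw": 0.6},
  {"tx": 0,"ty": 0,"tz": 60,"spin": 0,"claw": 0.6},
  {"tx": 0,"ty": 0,"tz": 60,"spin": 0,"claw": 0.6},
  {"tx": 0,"ty": 0,"tz": 60,"spin": 0,"claw": 0.6},
  {"tx": 0,"ty": 0,"tz": 60,"spin": 0,"claw": 0.6},
  {"tx": 0,"ty": 0,"tz": 60,"spin": 0,"claw": 0.6},
  {"tx": 0,"ty": 0,"tz": 60,"spin": 0,"claw": 0.6},
])

```text
t: 10.25
ee_pos: [0.4991, 0.0283, 0.0681]
tool_rot: [[-0.007, 1.0, -0.0], [1.0, 0.007, 0.0], [0.0, -0.0, -1.0]]
ft_force: [-0.4, -0.1, -5.5]
finger_gap: 0.667
gripper_force: 44.4
```

```bash
python3 wt.py liftR
```

```text
10.55 [0.49915506 0.02829847 0.06829249] 0.6661087068187856 [[0.73, 0.41, -5.6], [0.16, 0.62, -4.78], [0.23, -0.37, -4.88], [-0.41, -0.73, -5.65], [0.58, 0.18, -4.71], [-0.86, 0.42, -5.79]] [ 0.07236263  0.08771693 -5.23434847] [-0.000e+00 -5.447e+01  3.072e+01 -0.000e+00 -1.000e-02  0.000e+00]
```

The right reel is heavier, about 5.2 N against 2.4 N. I carry it to the reader.

Request:
move_arm([
  {"tx": 0,"ty": -8,"tz": 8,"spin": 0,"claw": 0.6},
  {"tx": 2,"ty": -25,"tz": 19,"spin": 0,"claw": 0.6},
  {"tx": 5,"ty": -55,"tz": 19,"spin": 0,"claw": 0.6},
  {"tx": 8,"ty": -90,"tz": 19,"spin": 0,"claw": 0.6},
  {"tx": 11,"ty": -125,"tz": 19,"spin": 0,"claw": 0.6},
  {"tx": 14,"ty": -160,"tz": 19,"spin": 0,"claw": 0.6},
  {"tx": 17,"ty": -190,"tz": 19,"spin": 0,"claw": 0.6},
  {"tx": 19,"ty": -212,"tz": 19,"spin": 0,"claw": 0.6},
  {"tx": 20,"ty": -225,"tz": 19,"spin": 0,"claw": 0.6},
  {"tx": 20,"ty": -231,"tz": 19,"spin": 0,"claw": 0.6},
  {"tx": 20,"ty": -232,"tz": 19,"spin": 0,"claw": 0.6},
  {"tx": 20,"ty": -232,"tz": 19,"spin": 0,"claw": 0.6},
  {"tx": 20,"ty": -232,"tz": 19,"spin": 0,"claw": 0.6},
  {"tx": 20,"ty": -232,"tz": 19,"spin": 0,"claw": 0.6},
])

```text
t: 11.95
ee_pos: [0.5192, -0.2028, 0.0874]
tool_rot: [[-0.009, 1.0, 0.0], [1.0, 0.009, 0.0], [0.0, 0.0, -1.0]]
ft_force: [-0.2, 0.8, -5.6]
finger_gap: 0.666
gripper_force: 44.4
```

```bash
python3 wt.py show
python3 - <<'E'
from h import *
w=snapshot("top"); c=camera_info("wrist")
h=cv2.imread("pics/show1.png")[...,::-1].copy()
for k in blobs(blue(h),300): print(show(c,k,.121))
a=cv2.imread("pics/show0.png")[150:310,240:454]; b=cv2.imread("pics/show1.png")
cv2.imwrite("pics/m5.png",np.hstack([cv2.resize(a,(400,300)),cv2.resize(b,(400,300))]))
cv2.imwrite("pics/top5.png",w[130:280,140:440,::-1].repeat(2,0).repeat(2,1))
E
```

```text
12.25 [ 0.51918801 -0.20357891  0.08731599] 0.668731953973296 [[0.4, -0.08, -6.24], [-0.14, -0.07, -4.75], [-0.33, 0.63, -4.83], [-0.85, -1.07, -5.31], [-0.39, -0.32, -5.16], [-0.14, -0.24, -5.41]] [-0.2389849  -0.19218851 -5.28452157] [ 9.000e-02 -6.207e+01  3.253e+01 -0.000e+00 -1.000e-02  0.000e+00]
((280.02459716796875, 288.3523864746094), (156.6327667236328, 158.70361328125), array([ 0.51945295, -0.19762102,  0.121     ]))
```

View pics/m5.png

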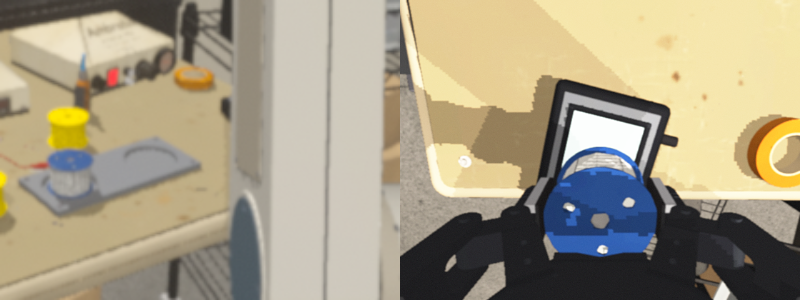

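View pics/top5.png

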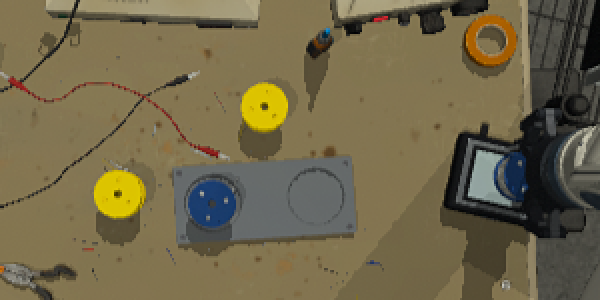

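The heavier reel hangs upright over the reader: its hub at (600,219) in the composite gives y = -0.204, within about 1 mm of the window centre. The underside is about 5 cm above the glass. The lighter reel sits in its left nest at (212,203) in the top view, and the bottle, tape and pliers haven't moved.

```bash
python3 -c "
from cell import *
print(hand_in())"
```

```text
the job is handed in; nothing more can be done
None
```

I handed the job in with the heavier reel (the right one, about 5.2 N against 2.4 N) held upright over the middle of the reader window, underside about 5.2 cm and centre about 7.2 cm above the glass, and the lighter reel back in its left nest.

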